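# Take the depth of a metal cup with a bridge gauge and lock it

## Robot

A 6-joint arm with a two-finger parallel gripper is mounted at the origin on the work surface; the furniture and walls round the work are solid. World frame = base frame: x ahead of the robot, y to its left, z up, the work surface at z = 0. Lengths are in m, angles in rad, forces in N, time in s.
With the tool pointing down it reaches from about 0.35 to 0.775 m from the base axis. Payload 5.5 kg.
Tool frame: the origin (TCP) lies on the centre line of the jaws, within the pads' length; the fingertips stand 22 mm ahead of it and the grasp point (between the pads) lies 3 mm ahead of it (env.tcp_to_tips is the distance from the TCP to the fingertips, in m); y points along the fingers, z is the direction in which the jaws open and shut, and the axes are right-handed (so a half turn about y gives the same grasp; the last joint's range is limited). The gripper opens to 85 mm and grips with 20 to 120 N. Pads are 22 mm wide; open, the fingers measure 114 mm over their backs; the gripper's body (76 mm by 85 mm) begins 54 mm behind the grasp point. The pads swing forward as they close: fully open they stand 13 mm farther back than shut.
Start: joints at [0.997, 0.313, 0.046, 1.304, 0, 1.431], TCP at [0.242, 0.522, 0.253] pointing down, gripper open.
Joint ranges: [-2.76, 2.76], [-0.86, 1.69], [-1.03, 1.26], [-2.2, 2.34], [-1.47, 1.5], [-3.14, 3.14]. Speed limits (rad/s): [2.57, 2.57, 3.14, 3.14, 3.14, 3.14].

## Interface

Orientations are given as a unit quaternion [x, y, z, w].
In Python, from rig import env, solver, status, vision gives the robot as it stands. Calls block until the motion is done:
- env.reach(position, orientation): joint-space move of the TCP to a pose.
- env.movel(position, orientation=None, rate=0.15, until_force=None): straight line of the TCP; orientation=None keeps the orientation; rate is the mean speed in m/s. With until_force (N) it stops when the force on the tool has changed by that much, and returns True; else False.
- env.move_joints(angles): joint-space move.
- env.command_gripper(opening, f_grip=None): finger opening in m; f_grip is the grip in N (None keeps the last); returns when the fingers have stopped.
- env.pause(seconds).
- solver.ik(position, orientation): joint angles nearest the present ones, or None.
- status.observe(): the state.
- vision.capture(name): name is "scene" or "side" or "wrist"; returns the picture (400x640x3 uint8, blue, green, red); there is no depth.
- vision.camera_model(name): a dict with "fov_y" (degrees; the focal length in pixels is half the picture's height over the tangent of half this angle, whatever the lens; pixels are square), "cx", "cy" (the principal point, pixels), "R" (3x3) and "t" (3): a world point X has camera coordinates R X + t. Camera axes: x right, y down, z forward; pixel columns grow to the right and rows downward; lengths in m; the calibration is good to about 2 mm. A picture is of the moment at which its call begins: read the wrist's pose just before it. camera_model takes no time and is no camera call; for the wrist camera it gives the pose at the moment of the call.
A pose or a line that the arm cannot do raises env.MotionError and nothing moves.
- env.job_done(): hands the job in, once; it reports no verdict.
The state is a dict: "time_s": time; "joint_positions": joint angles; "qvel": joint speeds; "tau": joint torques, N m; "tool_pos": TCP position; "ee_rot": TCP orientation; "wrist_force": force on the tool from outside, world axes, zero at the start; "wrist_torque": the same for the moment, N m; "gripper_width": finger opening in m.
Only numpy, scipy, OpenCV 4.12 (cv2) and the standard library are available. Lean on these libraries where they do the work, as an engineer would, in place of code of your own. Each camera call takes 0.05 s, during which the arm holds its last target. There are 200 camera calls.

## Task

Two depth gauges stand on the table, each over a metal cup; one has already been lowered and locked. On the other one, whose red knob still stands high, lower the probe by its knob until its foot touches the bottom of the cup, and then lock it there by pressing the raised yellow lever on the cross-head fully down until it lies level. Leave the cup standing under the gauge and let go.

Things in the scene. Friction and masses are not known exactly. Their poses are not given: they have to be found in the camera images.
- knob_grip (a point): Centre of the red round knob (32 mm wide, 38 high) on the upright rod of the raised gauge. Slides straight down: about 4 N, friction holds it where left. Foot (16 mm wide) 182 mm below this point; starts 270-300 mm above the table, 198 mm when the foot is on the cup's floor. Cross-head (34 x 170 mm, fixed) top 148 mm above the table. z up, y along the cross-head to the lever.
- lever_pad (a point): Top middle of the pad (24 x 26 mm) near the end of the same gauge's yellow lever. Level hinge pin across the cross-head, 80 mm from the rod along the gauge's +y, 158 mm above the table; pad 60 mm from the pin. Starts raised 33 to 45 degrees; 2 to 5 N straight down at the pad, or nearer the pin, turns it; it stays where left and stops level, this point then 166 mm above the table.
- lock (a joint): Angle of that yellow lever in rad: 0 raised at 45 degrees, grows as it is pressed down, 0.785 level against its stop = locked.
- cup: Loose open aluminium cup, 96 mm across the rim, 90 mm high, wall 4 mm, floor 6 mm thick, standing upright on the gauge's 10 mm base plate with its mouth under the probe. Origin at the centre of its underside, z up.
Mind the look-alikes: they are no part of the job. What is shaped like the cup but blue is not meant.

How it is judged:
On the way:
1. the probe's foot has reached the floor of the cup (within 5 mm) while the lever is still up (joint under 0.4 rad) (z of knob_grip in the frame of cup below 0.193 m and horizontal distance between knob_grip and cup below 0.032 m and value of joint lock below 0.4 rad), for 0.2 s.
At the end, for the whole second after the job is handed in: The probe's foot is at the floor of the cup (within 5 mm of it: the knob's centre at most 193 mm above the cup's underside), the cup stands upright (within 0.1 rad) and at rest with its axis within 32 mm of the rod, and the yellow lever is pressed down level (joint above 0.65 rad of 0.785) (z of knob_grip in the frame of cup below 0.193 m and horizontal distance between knob_grip and cup below 0.032 m and angle between cup's own z axis and vertical below 0.1 rad and value of joint lock above 0.65 rad and linear speed of cup below 0.02 m/s); the robot touches nothing.
It also fails if it takes over 35 s, if anything falls off the work surface, if the arm or the gripper's body presses on something with over 40 N, if the wrist force passes 120 N, or if a joint passes its speed limit or range.

## Working session

There is one attempt and no reset: what is moved stays moved. The work goes in short steps, each a Python script; the robot and the scene stay as the last script left them, time stands still between calls to the robot, and variables do not carry over. Pictures are saved under pics/ and viewed, about 8 in all and at most 12, crops included, and the job is handed in when it is done.

```bash
ls; mkdir -p pics
python3 - <<'E'
from rig import env, solver, status, vision
import cv2, numpy as np
for n in ("scene","side"):
    cv2.imwrite(f"pics/{n}1.png",vision.capture(n)); m=vision.camera_model(n); print(n,m)
s=status.observe(); print(s["time_s"],s["tool_pos"],s["ee_rot"],s["wrist_force"])
E
```

```text
pics
scene {'fov_y': 44.05975674472104, 'cx': 331.06622541392767, 'cy': 195.19481443467131, 'R': array([[ 0.6923428 , -0.72140271,  0.01547802],
       [-0.3157864 , -0.32221354, -0.89244461],
       [ 0.64879919,  0.61298985, -0.45089139]]), 't': array([-0.20994185,  0.31459549,  1.22319295])}
side {'fov_y': 46.66691505524393, 'cx': 328.97073941123904, 'cy': 196.0594095669193, 'R': array([[ 0.94874096, -0.31570866,  0.01478593],
       [-0.09043988, -0.31601402, -0.9444341 ],
       [ 0.30283859,  0.89468608, -0.3283681 ]]), 't': array([-0.36728731,  0.24432952,  1.10461488])}
0.1 [0.24144318 0.52137955 0.25246559] [ 0.69109894 -0.15237645  0.15195527 -0.68998063] [-0.31460561 -0.24149295  0.55111809]
```

View pics/scene1.png

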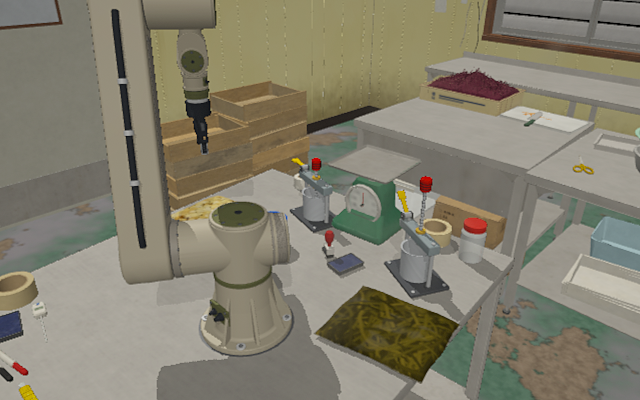

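View pics/side1.png

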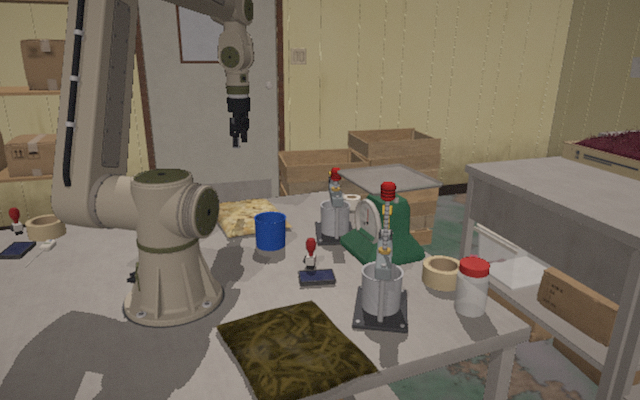

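The scene image has four red candidates. The knob at (426,185), side (388,190), sits high on a rod over a grey cup. The knob at (316,164), side (335,174), is low on its gauge. The other two are a jar lid at (475,225) and a toggle at (329,236). The first one fits, because its knob stands high and its yellow lever at (404,203) is raised. I'll confirm it in a crop and triangulate.

```bash
cat > h.py <<'E'
import cv2, numpy as np
from rig import env, solver, status, vision
def K(m):
    f=200/np.tan(np.radians(m["fov_y"]/2)); return np.array([[f,0,m["cx"]],[0,f,m["cy"]],[0,0,1]])
def P(m): return K(m)@np.c_[m["R"],m["t"]]
def proj(m,X): p=P(m)@np.r_[X,1]; return p[:2]/p[2]
def tri(m1,p1,m2,p2):
    X=cv2.triangulatePoints(P(m1),P(m2),np.float64(p1).reshape(2,1),np.float64(p2).reshape(2,1)); return (X[:3]/X[3]).ravel()
def ray(m,p,z):
    d=m["R"].T@np.linalg.inv(K(m))@np.r_[p,1]; c=-m["R"].T@m["t"]; return c+d*(z-c[2])/d[2]
def blobs(img,kind,roi):
    h=cv2.cvtColor(img,cv2.COLOR_BGR2HSV); H,S,V=cv2.split(h)
    k=((H<8)|(H>172))&(S>150)&(V>60) if kind=="red" else (H>18)&(H<34)&(S>130)&(V>110)
    x0,y0,x1,y1=roi; m=np.zeros(k.shape,np.uint8); m[y0:y1,x0:x1]=k[y0:y1,x0:x1]
    n,l,st,c=cv2.connectedComponentsWithStats(m)
    return m,[(st[i].tolist(),c[i].round(1).tolist()) for i in range(1,n) if st[i,4]>8]
E
python3 - <<'E'
from h import *
a=cv2.imread("pics/scene1.png");b=cv2.imread("pics/side1.png")
ms,md=vision.camera_model("scene"),vision.camera_model("side")
ra=blobs(a,"red",(410,170,440,200))[1];rb=blobs(b,"red",(375,175,402,208))[1]
print(ra,rb)
print("yellow",blobs(a,"yel",(390,180,445,260))[1],blobs(b,"yel",(370,195,405,270))[1])
mid=lambda r:(r[0][0][0]+r[0][0][2]/2-.5,r[0][0][1]+r[0][0][3]/2-.5)
X=tri(ms,mid(ra),md,mid(rb));print(X,proj(ms,X),mid(ra),proj(md,X),mid(rb))
c1=cv2.resize(a[165:305,370:470],None,fx=4,fy=4,interpolation=cv2.INTER_CUBIC)
c2=cv2.resize(b[165:305,340:440],None,fx=4,fy=4,interpolation=cv2.INTER_CUBIC)
cv2.imwrite("pics/crop1.png",np.hstack([c1,c2]))
E
```

```text
[([420, 176, 12, 17, 166], [425.4, 183.8])] [([381, 182, 15, 19, 242], [387.7, 190.8])]
yellow [([397, 190, 12, 22, 107], [402.7, 199.4]), ([416, 228, 10, 6, 40], [420.0, 230.9])] [([382, 205, 3, 10, 22], [382.7, 208.9]), ([389, 205, 3, 10, 20], [390.3, 209.8]), ([379, 247, 11, 7, 44], [384.1, 250.6])]
[ 0.45235409 -0.18689022  0.29072324] [425.3941329  184.50552623] (425.5, 184.0) [388.25989543 190.33309208] (388.0, 191.0)
```

View pics/crop1.png

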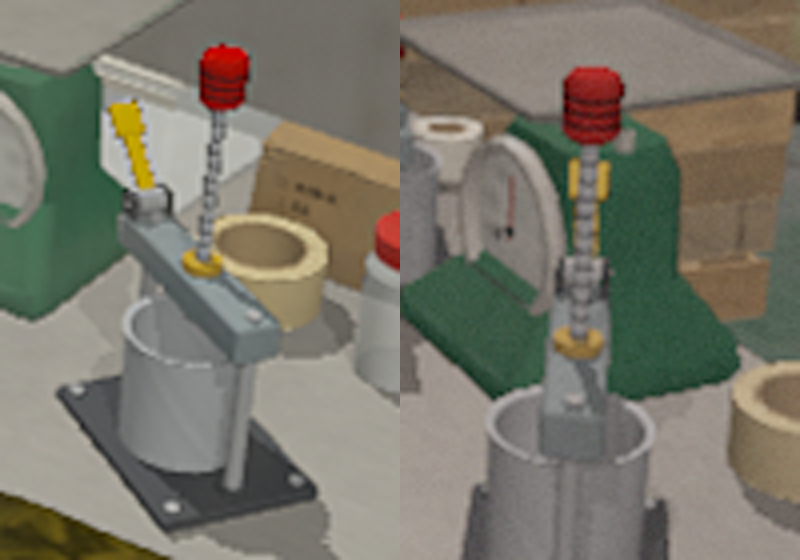

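Confirmed: the knob stands high, the lever is raised, and the grey cup is underneath. Next are the gauge's yaw, the pad and the cup's offset.

Run:
```python
from h import *
ms,md=vision.camera_model("scene"),vision.camera_model("side")
A=lambda x,y:(370+x/4-.4,165+y/4-.4); B=lambda x,y:(340+(x-400)/4-.4,165+y/4-.4)
print("knob",tri(ms,(425.5,184),md,(388,191)))
print("pad",tri(ms,A(126,112),md,B(588,180)))
print("collar",tri(ms,A(203,263),md,B(578,342)), ray(ms,A(203,265),.152),ray(md,B(578,345),.152))
# base plate corners z=.01
for p in [(58,393),(168,530),(316,492)]: print("plate",ray(ms,A(*p),.01)[:2])
# near end of crosshead, top corners z=.148
for p in [(232,332),(279,320)]: print("end",ray(ms,A(*p),.148)[:2])
for p in [(547,428),(605,428)]: print("endside",ray(md,B(*p),.148)[:2])
# cup rim outer left/right extremes at z=.1
print("rimL",ray(md,B(486,428),.1)[:2],"rimR",ray(md,B(656,428),.1)[:2],"scene rimL",ray(ms,A(120,325),.1)[:2])
print("bottom front side",ray(ms,A(180,470),.01)[:2])
```

```text
knob [ 0.45235409 -0.18689022  0.29072324]
pad [ 0.50699982 -0.07661187  0.20512857]
collar [ 0.45070879 -0.18821089  0.15364337] [ 0.45288101 -0.18709652  0.152     ] [ 0.44902542 -0.19097129  0.152     ]
plate [ 0.43334907 -0.08979964]
plate [ 0.36034974 -0.23981906]
plate [ 0.46530021 -0.28739209]
end [ 0.40229743 -0.24486439]
end [ 0.43608877 -0.25834583]
endside [ 0.39720092 -0.26640335]
endside [ 0.42540517 -0.27494071]
rimL [ 0.40289166 -0.17551757] rimR [ 0.49434448 -0.20320011] scene rimL [ 0.42112671 -0.1464098 ]
bottom front side [ 0.41998689 -0.20730188]
```

```bash
cat >> h.py <<'E'
from scipy.spatial.transform import Rotation as Ro
yaw=np.radians(64.2); u=np.array([np.cos(yaw),np.sin(yaw),0]); gx=np.array([u[1],-u[0],0])
rod=np.array([.452,-.188,0])
def down(zdir): y=np.array([0,0,-1.]); return Ro.from_matrix(np.c_[np.cross(y,zdir),y,zdir]).as_quat()
E
python3 - <<'E'
from h import *
s=status.observe(); print(env.tcp_to_tips)
env.command_gripper(0,30)
env.movel(s["tool_pos"]*[1,1,0]+[0,0,.40])
for sg in (1,-1):
    j=solver.ik(rod+[0,0,.37],down(sg*gx)); print(sg,j)
js={sg:solver.ik(rod+[0,0,.37],down(sg*gx)) for sg in (1,-1)}
sg=min((k for k in js if js[k] is not None),key=lambda k:abs(js[k][5]))
env.reach(rod+[0,0,.37],down(sg*gx))
s=status.observe();print(sg,s["time_s"],s["tool_pos"],s["gripper_width"],s["wrist_force"],env.tcp_to_tips)
a=vision.capture("scene");b=vision.capture("side");cv2.imwrite("pics/o.png",np.hstack([cv2.resize(i[y:y+160,x:x+100],None,fx=3.5,fy=3.5) for i,x,y in((a,375,120),(b,340,120))]))
E
```

```text
0.022
1 [-0.55831804  0.13900097  0.10586062  1.53765597  0.          1.46277323]
-1 [-0.55831804  0.13900097  0.10586062  1.53765597  0.         -1.67881942]
1 4.6083 [ 0.45227782 -0.18737252  0.3700482 ] 0.00030427227662300913 [-0.52775317  0.65546161  0.70940879] 0.022
```

View pics/o.png

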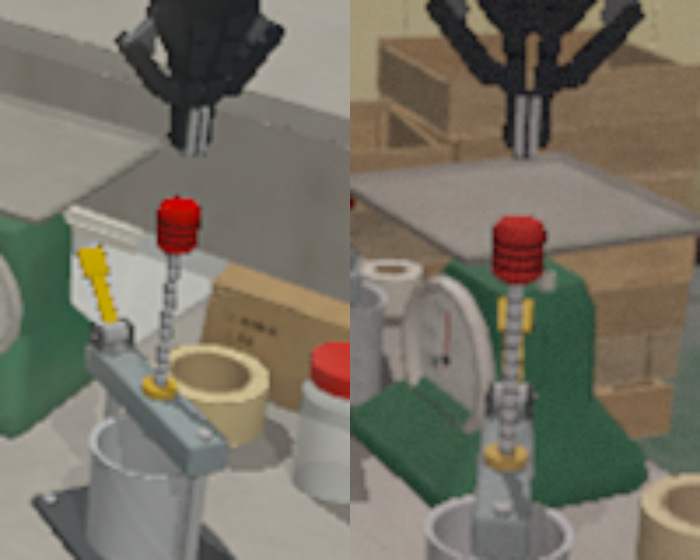

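The closed fingers are aligned above the knob in both views, allowing for the rod's slant. Now I'll push it down.

Run:
```python
from h import *
q=down(gx)
hit=env.movel(rod+[0,0,.318],q,rate=.05,until_force=2.5); print(hit,status.observe()["tool_pos"],status.observe()["wrist_force"])
hit=env.movel(rod+[0,0,.228],q,rate=.03,until_force=12); s=status.observe(); print(hit,s["time_s"],s["tool_pos"],s["wrist_force"])
env.pause(.3)
b=vision.capture("side");a=vision.capture("scene")
print(blobs(a,"red",(400,170,450,240))[1],blobs(b,"red",(365,175,410,258))[1])
ms,md=vision.camera_model("scene"),vision.camera_model("side")
for z in (.198,.208):print(proj(ms,rod+[0,0,z]),proj(md,rod+[0,0,z]))
cv2.imwrite("pics/p.png",np.hstack([cv2.resize(i[y:y+160,x:x+100],None,fx=3.5,fy=3.5) for i,x,y in((a,375,150),(b,340,150))]))
```

```text
True [ 0.45147589 -0.1877109   0.32523613] [0.27716244 0.55394352 0.93126522]
True 8.05 [ 0.45192258 -0.18793869  0.23901321] [-1.05847526  0.84415677  4.94672284]
[([416, 207, 12, 16, 115], [421.8, 215.6])] [([379, 221, 14, 19, 211], [385.2, 231.0])]
[422.12211974 216.19210829] [385.91040357 230.94456408]
[422.49465971 212.89060779] [386.1646598  226.70145338]
```

View pics/p.png

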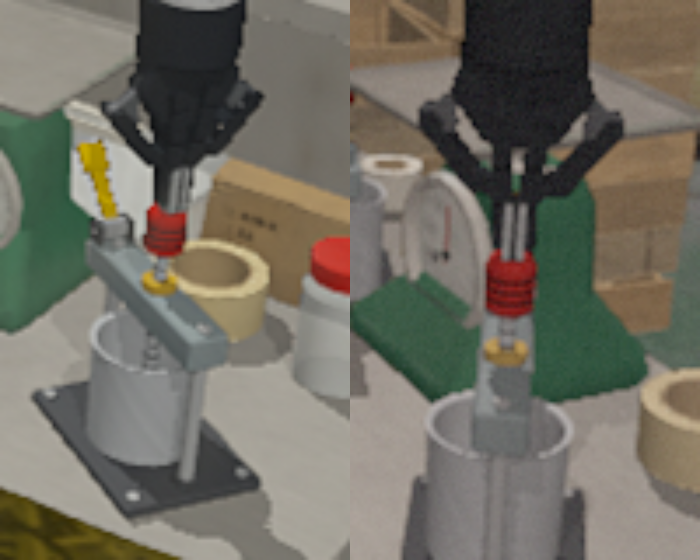

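The knob measures about 198 mm in both views, and the TCP stopped at 0.239 as predicted. The lever in the picture is still raised. I'll seat the knob once more, then press the lever.

Run:
```python
from h import *
q=down(gx)
hit=env.movel(rod+[0,0,.230],q,rate=.02,until_force=14); s=status.observe(); print(hit,s["tool_pos"],s["wrist_force"])
env.movel(rod+[0,0,.30],q,rate=.1)
env.movel(rod+u*.112+[0,0,.30],q,rate=.12)
env.movel(rod+u*.112+[0,0,.245],q,rate=.08)
print(status.observe()["wrist_force"])
hit=env.movel(rod+u*.137+[0,0,.185],q,rate=.03,until_force=14); s=status.observe(); print(hit,s["time_s"],s["tool_pos"],s["wrist_force"],(s["tool_pos"]-rod)@u)
```

```text
True [ 0.45191394 -0.18793538  0.23903327] [-0.40902136  1.00434985  5.02489194]
[ 0.41987919 -0.79152957 -0.17642844]
True 13.3 [ 0.51080342 -0.06581738  0.18733172] [-1.62954393 -0.11671308  5.31400584] 0.13559638364543578
```

Run:
```python
from h import *
q=down(gx)
hit=env.movel(rod+u*.136+[0,0,.179],q,rate=.02,until_force=20); s=status.observe(); print(hit,s["tool_pos"],s["wrist_force"])
p=s["tool_pos"]
env.movel(rod+u*.136+[0,0,.36],q,rate=.12)
env.pause(.3)
b=vision.capture("side");a=vision.capture("scene")
ms,md=vision.camera_model("scene"),vision.camera_model("side")
ra=blobs(a,"red",(400,170,450,240))[1];rb=blobs(b,"red",(365,175,410,258))[1]
mid=lambda r:(r[0][0][0]+r[0][0][2]/2-.5,r[0][0][1]+r[0][0][3]/2-.5)
print("knob",tri(ms,mid(ra),md,mid(rb)),status.observe()["time_s"])
print(blobs(a,"yel",(380,180,445,260))[1]); print("level pad",proj(ms,rod+u*.14+[0,0,.166]))
cv2.imwrite("pics/f.png",np.hstack([cv2.resize(i[y:y+160,x:x+100],None,fx=3.5,fy=3.5) for i,x,y in((a,375,150),(b,340,150))]))
```

```text
True [ 0.51080743 -0.06585283  0.18724266] [-2.48248838  1.39842032  7.37483468]
knob [ 0.45274972 -0.18517588  0.19900875] 15.5583
[([392, 201, 15, 11, 70], [398.7, 205.9]), ([416, 228, 10, 6, 41], [420.0, 230.9])]
level pad [396.97860027 203.5638616 ]
```

View pics/f.png

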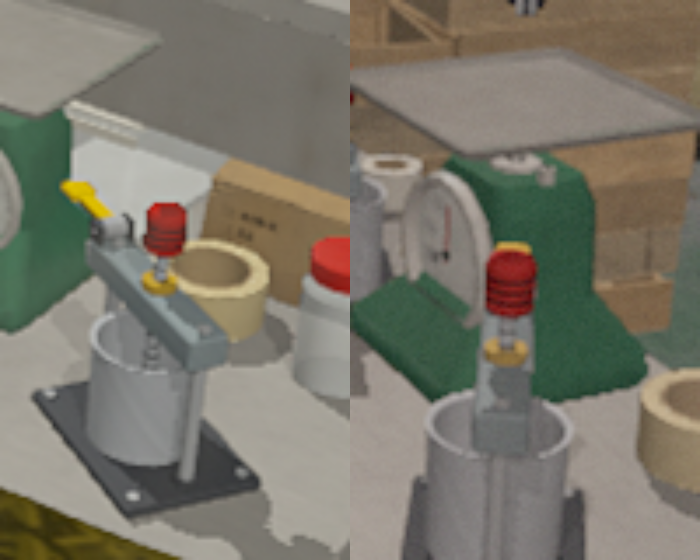

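The lever lies parallel to the cross-head, with the pad at (396.4,203.7) against (397.0,203.6) predicted for level. The knob is at 199 mm, the cup is upright, and the arm is clear.

```bash
python3 -c "
from h import *
env.job_done()"
```

```text
the job is handed in; nothing more can be done
```

The job is handed in: I lowered the raised gauge's probe to the cup floor and locked it with the yellow lever. I pushed straight down with closed fingers and gripped nothing. The robot clock read 15.6 s at the last check, against the 35 s limit.

- **Probe:** The push on the knob stopped against the cup floor at TCP height 0.239 m, which puts the knob at 198 mm. A second push stopped at the same height. After the arm withdrew, the two camera views gave 199 mm.
- **Order:** The lever was still raised in the picture taken once the foot was on the floor.
- **Lever:** The press stopped with the fingertips about 165 mm above the table, against 166 mm for level, and a harder second press moved it no further. In the final scene picture the pad is within about 1 pixel of where a level lever should put it.
- **Cup:** It stands upright under the rod. I measured its rim centre about 4 mm from the rod before the moves and did not measure it again afterwards, but it looks unmoved in the last picture.
- **Robot:** The arm was clear above the gauge, touching nothing. No check failed; the final knob position differs from my rod estimate by about 3 mm in y, close to the calibration error.

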